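# Wake the cash safe, then key it open and hold it

### The arm

A 6-joint arm with a two-finger parallel gripper is mounted at the origin on a cart in front of the work surface, level with it; the furniture and walls round the work are solid. World frame = base frame: x ahead of the robot, y to its left, z up, the work surface at z = 0. Lengths are in mm, angles in degrees, forces in N, time in s.
With the tool pointing down it reaches from about 350 to 850 mm from the base axis. Payload 8.1 kg.
Tool frame: the origin (TCP) lies midway between the tips of the shut fingers; the grasp point (between the pads) lies 19 mm behind it (r.grasp_offset is the distance from the TCP to the grasp point, in mm); z points along the fingers, x is the direction in which the jaws open and shut, and the axes are right-handed (so a half turn about z gives the same grasp; the last joint's range is limited). The gripper opens to 85 mm and grips with 20 to 120 N. Pads are 22 mm wide; open, the fingers measure 114 mm over their backs; the gripper's body (76 mm by 85 mm) begins 54 mm behind the grasp point. The pads swing forward as they close: fully open they stand 13 mm farther back than shut.
Start: joints at [67.758, 7.471, 85.268, -0, 87.261, -4.893], TCP at [178.895, 572.715, 231.292] pointing down, gripper open.
Joint ranges: [-169.43, 169.43], [-51.17, 129.36], [1.28, 143.12], [-76.62, 256.62], [0, 156.53], [-152.29, 152.29]. Speed limits (degrees/s): [136.94, 136.94, 159.86, 180, 180, 180].

### API

Orientations are given as [roll, pitch, yaw] about the fixed x, y, z axes, in that order (R = Rz(yaw) Ry(pitch) Rx(roll)).
In Python, from bench import r, optics, hand_in gives the robot as it stands.
- The arm moves only by the shell command python3 -m pendant 'ROWS' [FORCE]. ROWS is JSON, a list of rows, each a list of 5 numbers: the opening, from 0 (shut) to 1 (fully open), then the shift along the tool's x, y, z in mm, then the turn about the tool's z in degrees. A call has 1 to 10 rows; each row shifts and turns the commanded pose from where the row before left it, along the tool's axes as they then stand; what a row does not reach is not made up. A row lasts 1/10 s, in which the tool goes at most 50 mm and 8.59 degrees, less where a joint would pass 70% of its speed; a pose out of reach is approached as far as the arm can. A call with a gripper value outside its range is refused whole. The fingers move at their own pace and stop on an object; FORCE is the grip in N (left out, the last holds). Time passes only in rows, so rows that do not move let the fingers close. It gives the time, the measured TCP pose, the force and the opening at its end, in the units of the state.
- r.sense(): the state, without advancing time (a new reading comes with each control period).
- optics.snapshot(name): name is "scene" or "side" or "wrist"; returns (picture, depth): 384x512x3 uint8, blue, green, red; 384x512 float32, mm along the optical axis (not along the pixel's ray), 0 where there is no reading.
- optics.camera_params(name): a dict with "camera_matrix" (3x3 intrinsics, pixels), "k1" (the pictures are not rectified: a ray, as slopes to the right and down, at radius r is drawn at 1 + k1 r^2 times it, then the intrinsics apply), "eye" and "orientation" of the camera in the world. Camera axes: x right, y down, z forward; pixel columns grow to the right and rows downward; lengths in mm; the calibration is good to about 2 mm. A picture is of the moment at which its call begins: read the wrist's pose just before it. camera_params takes no time and is no camera call; for the wrist camera it gives the pose at the moment of the call.
- hand_in(): hands the job in, once; it reports no verdict.
Trained networks look in the newest picture that a camera, given by its name, has taken for a name from the list of things; names that differ only in an ending like _2 or _b are one class to them, and where a whole thing is asked for, a point or a joint stands for the part that bears it (a point fixed in the world has none). Each returns a list of dicts, best first, with "score" (0 to 1); they miss things now and then, are a little off and sometimes report something else, mostly with a low value. They report only what shows in the picture. A call takes as long as a camera call.
- optics.search_frame(camera, query): "at" ([x, y, z] in mm, in world coordinates, good to about 4 mm: the middle of the surface that is visible of it).
The state is a dict: "time": time; "joint_pos": joint angles; "qd": joint speeds; "joint_efforts": joint torques, N m; "tool_pos": TCP position; "tcp_rot": TCP orientation; "ft_force": force on the tool from outside, world axes, zero at the start; "wrist_torque": the same for the moment, N m; "finger_gap": finger opening in mm.
Only numpy, scipy, OpenCV 4.12 (cv2) and the standard library are available. Lean on these libraries where they do the work, as an engineer would, in place of code of your own. Each camera call takes 0.05 s, during which the arm holds its last target. There are 200 camera calls.

### The job

Let a colleague into the cash safe on the counter: press its green wake button fully down and let it come up again, then take the red-headed key from the rack, push it fully home in the safe's lock past the sticky pins, and only then turn it a quarter turn clockwise. The lock springs back, so finish while still gripping the key and holding it turned; leave the black-headed key in the rack and do not disturb the loose things around.

Things in the scene. Friction and masses are not known exactly. Their poses are not given: they have to be found in the camera images.
- safe: grey steel cash safe, 150 (x) x 220 (y) x 90 mm (z), fixed; origin at the centre of its underside, z up. In its flat top (z = 90 mm) are the lock (at x 0, y +55 mm in its frame) and the green button (at x 0, y -60 mm)
- lock_mouth (a point): centre of the upright lock's face, 94 mm over the counter, in a 48 mm steel collar 1 mm lower; axes as the safe's. Below it a slot in the brass plug, 16.4 mm along the safe's y and 7.2 mm along its x (plug unturned), 42 mm deep. Two pairs of sticky spring pins, 12 and 24 mm down, catch the blade and give way slowly: a few N if it is pressed slowly with a small wiggle, up to about 16 N if pushed on at 15 mm/s; grip firmly and press on through both
- lock_plug (a joint): turn of the lock's plug: 0 at the start (slot along the safe's y), grows clockwise seen from above, stop at 1.57 rad. A spring turns it back with 0.03 N m at 0 and 0.125 N m at the stop. The key has about 0.15 rad of play in the slot, so the hand turns about that much farther than the plug
- wake_button (a joint): travel of the green wake button in the safe's top: 0 up, 0.006 m fully down, springs back; 5 N at the bottom
- wake_button_top (a point): centre of the top of the green button, 26 mm across; presses straight down
- key_rack: dark wooden key rack, 60 (x) x 140 (y) x 48 mm (z), fixed; origin at the centre of its underside; two upright slots at y -35 and +35 mm in which the keys stand, head up; which key stands in which slot varies
- key_red: the safe's key, 76 mm tall, 30 g, red head; origin at the tip of the blade, z up towards the head. Blade 5 mm thick (x) and 14 mm wide (y), 36 mm long, rounded at the tip, the same either way round; above it a steel shoulder 10 x 22 mm, z 36 to 41 mm; then the flat-sided head 10 mm thick (x), 30 mm wide (y), z 40 to 76 mm, to be gripped across its thickness
- key_red_shoulder (a point): underside of the red key's shoulder, on its axis, 36 mm above the tip; it meets the lock's face when the key is fully home, and rests on the rack's top at the start
- key_black: another key of the same shape with a black head, in the other slot of the rack; stays there
- call_bell: silver call bell on a dark foot, 82 mm across, 67 mm tall, loose; bystander; origin under its centre
- can: drinks can, 66 mm across, 115 mm tall, loose; bystander; origin under its centre
- shaker: glass shaker with pink contents, 73 mm across, 119 mm tall, loose; bystander; origin under its centre
- dip_red: small red dip cup, 69 mm across, 34 mm tall, loose; bystander; origin under its centre

How it is judged:
By the outcome, as a careful person would: the job done as asked, in the order asked, and still so for the second after the job is handed in, while the arm keeps its last pose, push and grip.
It also fails if it takes over 67 s, if anything falls off the work surface, if the arm or the gripper's body presses on something with over 40 N, if the wrist force passes 120 N, or if a joint passes its speed limit or range.

## Working session

There is one attempt and no reset: what is moved stays moved. The work goes in short steps, Python scripts to look and compute and a shell command to move; the robot and the scene stay as the last step left them, time stands still between calls to the robot, and variables do not carry over. Pictures are saved under pics/ and viewed, about 8 in all and at most 12, crops included, and the job is handed in when it is done.

```bash
mkdir -p pics; ls
python3 - <<'E'
from bench import r, optics
import cv2, numpy as np
s=r.sense(); print({k:np.round(v,2).tolist() for k,v in s.items()}, r.grasp_offset)
ims=[]
for c in ("scene","side"):
    im,d=optics.snapshot(c); ims.append(im)
    for q in ("safe","wake_button_top","wake_button","lock_plug","key_rack","key_red","key_black","call_bell","can","shaker","dip_red"):
        try: print(c,q,[(np.round(o["at"]).tolist(),round(o["score"],2)) for o in optics.search_frame(c,q)[:2]])
        except Exception as e: print(q,e)
    print(optics.camera_params(c))
cv2.imwrite("pics/a.png",ims[0]);cv2.imwrite("pics/b.png",ims[1])
E
```

```text
pics
{'time': 0.0, 'joint_pos': [67.76, 7.52, 85.33, -0.0, 87.26, -4.89], 'qd': [-0.01, -0.02, 0.05, -0.02, 0.03, -0.01], 'joint_efforts': [-0.0, -56.94, -50.06, -0.0, 0.02, -0.0], 'tool_pos': [178.69, 572.19, 230.22], 'tcp_rot': [-179.99, 0.11, 72.65], 'ft_force': [-0.35, -0.22, -0.22], 'wrist_torque': [0.03, -0.05, 0.04], 'finger_gap': 85.36} 18.700000000000003
scene safe [([494.0, -272.0, 88.0], 0.6)]
scene wake_button_top [([517.0, -284.0, 111.0], 0.46)]
scene wake_button [([518.0, -282.0, 109.0], 0.64)]
scene lock_plug [([521.0, -159.0, 94.0], 0.52)]
scene key_rack [([465.0, 115.0, 41.0], 0.64)]
scene key_red []
scene key_black [([478.0, 108.0, 71.0], 0.56)]
scene call_bell [([421.0, 385.0, 27.0], 0.89)]
scene can [([534.0, 432.0, 69.0], 0.65)]
scene shaker [([608.0, 424.0, 77.0], 0.68)]
scene dip_red [([653.0, -427.0, 32.0], 0.91)]
{'camera_matrix': array([[491.70979339,   0.        , 260.20813045],
       [  0.        , 491.70979339, 193.77245988],
       [  0.        ,   0.        ,   1.        ]]), 'k1': -0.1387603304724577, 'eye': array([  -31.01703721, -1133.46968696,   82
[... 223 characters left out ...]
 -282.0, 112.0], 0.15)]
side key_rack []
side key_red []
side key_black [([475.0, 105.0, 74.0], 0.47), ([466.0, 179.0, 72.0], 0.44)]
side call_bell [([425.0, 390.0, 28.0], 0.72)]
side can [([536.0, 427.0, 76.0], 0.82), ([498.0, -271.0, 90.0], 0.74)]
side shaker [([600.0, 426.0, 78.0], 0.77), ([519.0, -277.0, 111.0], 0.47)]
side dip_red [([656.0, -425.0, 32.0], 0.68)]
{'camera_matrix': array([[348.58911877,   0.        , 253.97035785],
       [  0.        , 348.58911877, 186.69082528],
       [  0.        ,   0.        ,   1.        ]]), 'k1': -0.04227808511810856, 'eye': array([ 149.93046664, -944.12400355,  753.95015883]), 'orientation': array([-122.62624892,   -0.73707174,  -21.95993554])}
```

```bash
python3 -c "
import cv2,numpy as np
a=cv2.imread('pics/a.png');b=cv2.imread('pics/b.png')
cv2.imwrite('pics/ab.png',np.hstack([a[60:360,100:],b[60:360,100:500]])[:,:800])"
```

```text
(no output)
```

View pics/ab.png

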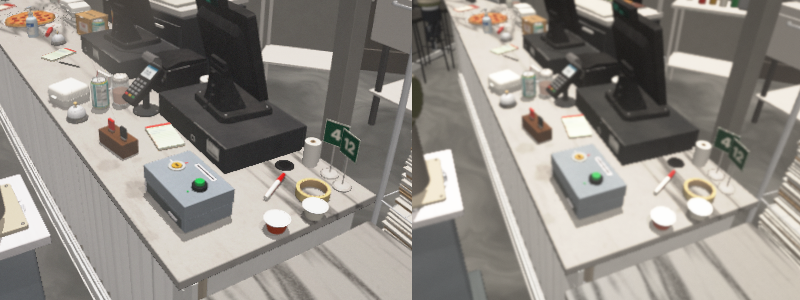

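The picture shows the rack at about (118,135), with the red key on the far (+y) side and the black key nearer. On the safe, the lock is at (177,163) and the green button at (199,184). Next I'll write a helper and check the corridor for obstacles.

```bash
cat > h.py <<'E'
from bench import r, optics
import cv2, numpy as np
from scipy.spatial.transform import Rotation as Ro
def cloud(c):
    p=optics.camera_params(c); im,d=optics.snapshot(c)
    K=p["camera_matrix"]; v,u=np.mgrid[:384,:512]
    # opencv's plumb-bob has the same form with k1 only
    n=cv2.undistortPoints(np.dstack([u,v]).reshape(-1,1,2).astype(np.float64),K,np.array([p["k1"],0,0,0])).reshape(384,512,2)
    R=Ro.from_euler("xyz",p["orientation"],degrees=True).as_matrix()
    P=np.dstack([n*d[...,None],d])@R.T+p["eye"]; P[d==0]=np.nan
    return im,P
def shift(x,y,z):
    s=r.sense(); R=Ro.from_euler("xyz",s["tcp_rot"],degrees=True).as_matrix()
    print("tcp",np.round(s["tool_pos"],1),"rot",np.round(s["tcp_rot"],2),"t",s["time"],"shift",np.round(R.T@(np.array([x,y,z])-s["tool_pos"]),1))
def fs(q,c="wrist",n=2): print(q,[(np.round(o["at"],1).tolist(),round(o["score"],2)) for o in optics.search_frame(c,q)[:n]])
E
python3 - <<'E'
from h import *
im,P=cloud("scene")
for y in range(-350,500,50):
    row=[]
    for x in range(300,900,50):
        m=(abs(P[...,0]-x-25)<25)&(abs(P[...,1]-y-25)<25)&(P[...,2]>-20)
        row.append(int(np.percentile(P[...,2][m],98)) if m.sum()>3 else -1)
    print(y,row)
p=optics.camera_params("wrist"); print(p["eye"],p["orientation"],p["camera_matrix"][0,0])
shift(440,180,235)
E
```

```text
-350 [-1, 3, 88, 91, 91, 91, 2, 2, 15, 21, 25, 26]
-300 [-1, 2, 90, 94, 113, 93, 2, 2, 15, 16, 14, 2]
-250 [-1, 2, 90, 92, 93, 92, -1, 3, 2, 3, 6, 5]
-200 [-1, 2, 91, 93, 96, 93, -1, 92, 93, 93, 94, 93]
-150 [-1, 2, 90, 93, 94, 93, -1, 94, 95, 449, 402, 221]
-100 [-1, 3, 3, 2, -1, -1, -1, 94, 95, 452, 328, 108]
-50 [-1, 3, 3, 3, -1, -1, -1, 93, 97, 477, 454, 120]
0 [-1, 4, 3, 3, 4, 3, 5, 94, 483, 487, 454, 188]
50 [-1, 2, 3, 52, 48, 13, 14, 94, 96, 488, 414, 191]
100 [-1, 3, 45, 89, 51, 13, 14, 93, 96, 489, 423, -1]
150 [-1, 4, 49, 88, -1, 11, 14, 93, 96, 422, 423, -1]
200 [-1, 4, 49, 65, 2, 4, 13, 93, 95, 96, 447, 195]
250 [-1, 3, 4, 4, 4, 76, 112, 146, 165, 95, 95, 96]
300 [-1, 3, 4, 4, 3, 83, 120, 158, 173, -1, -1, 81]
350 [-1, 32, 48, 30, 3, 79, 121, 163, 171, 136, 142, 142]
400 [-1, 39, 67, 39, 115, 113, 119, 72, 170, 169, 144, 143]
450 [-1, 3, 4, 3, 114, 114, 119, -1, 171, 169, 145, 143]
[106.94275422 596.26808753 373.72442592] [1.62573329e+02 4.40760063e-02 7.26428428e+01] 291.91468459993695
tcp [178.9 572.7 231.3] rot [-180.      0.     72.65] t 1.25 shift [-297.   366.3   -3.7]
```

```bash
python3 -m pendant '[[1,-29.7,36.6,0,0],[1,-29.7,36.6,0,0],[1,-29.7,36.6,0,0],[1,-29.7,36.6,0,0],[1,-29.7,36.6,0,0],[1,-29.7,36.6,0,0],[1,-29.7,36.6,0,0],[1,-29.7,36.6,0,0],[1,-29.7,36.6,0,0],[1,-29.7,36.6,0,0]]'
python3 -m pendant '[[1,0,0,0,8],[1,0,0,0,8],[1,0,0,0,8],[1,0,0,0,8],[1,0,0,0,8],[1,0,0,0,8],[1,0,0,0,8],[1,0,0,0,8],[1,0,0,0,0]]'
python3 - <<'E'
from h import *
im,P=cloud("wrist"); cv2.imwrite("pics/c.png",im); np.save("c.npy",P)
fs("key_red");fs("key_black");fs("key_rack")
shift(500,-160,235)
z=P[...,2]
for nm,lo,hi in (("top",80,95),("rack",44,52)):
    m=((z>lo)&(z<hi)).astype(np.uint8); n,l,st,c=cv2.connectedComponentsWithStats(m)
    for i in range(1,n):
        if st[i,4]>40:
            q=P[l==i]; k=im[l==i].mean(0)
            rc=cv2.minAreaRect(q[:,:2].astype(np.float32)); print(nm,st[i,4],c[i].round(),q.mean(0).round(1),k.round(),rc)
E
```

```text
time: 2.25
tool_pos: [440.5, 178.3, 231.7]
tcp_rot: [180.0, -0.0, 72.7]
ft_force: [1.0, 0.2, 0.2]
finger_gap: 85.8
time: 3.15
tool_pos: [439.7, 180.1, 231.4]
tcp_rot: [-180.0, -0.0, 8.5]
ft_force: [1.4, 0.2, -0.5]
finger_gap: 85.5
key_red [([469.4, 187.5, 86.3], 0.64)]
key_black [([482.1, 122.5, 88.7], 0.84)]
key_rack [([477.3, 156.8, 50.4], 0.91)]
tcp [439.7 180.1 231.3] rot [180.    -0.     8.84] t 3.35 shift [  7.3 345.3  -3.7]
top 2623 [463.  48.] [609.1 327.7  87.7] [63. 72. 81.] ((615.1319580078125, 321.22149658203125), (47.569583892822266, 91.50458526611328), 28.200794219970703)
top 6127 [489. 250.] [710.7 134.5  90.6] [64. 62. 61.] ((726.7100830078125, 148.526123046875), (211.31356811523438, 81.142578125), 88.33692932128906)
top 283 [286. 175.] [470.5 186.1  87.1] [ 62.  66. 210.] ((470.7694091796875, 184.94100952148438), (9.327010154724121, 29.957687377929688), 10.417155265808105)
top 237 [285. 237.] [482.4 118.   87. ] [49. 48. 47.] ((483.16595458984375, 116.62977600097656), (9.864338874816895, 30.095603942871094), 9.475578308105469)
top 773 [421. 372.] [693.2 -46.9  90.2] [62. 61. 60.] ((693.4022827148438, -45.343360900878906), (48.19485855102539, 55.48517990112305), 22.96934700012207)
rack 955 [460. 204.] [691.7 168.8  48. ] [34. 34. 34.] ((691.2136840820312, 157.81446838378906), (244.37074279785156, 5.619119644165039), 87.47271728515625)
rack 5040 [282. 191.] [475.9 156.3  48. ] [ 64.  86. 123.] ((477.34930419921875, 150.19940185546875), (60.20576095581055, 140.72430419921875), 9.780732154846191)
```

View pics/c.png

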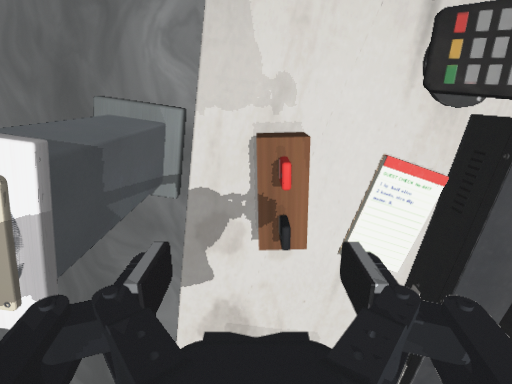

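The view shows the red key head at (286,173) and the black one at (285,233). Red measures (471,185), yaw 9.8°, and the rack fits 60x140. Now to the safe.

```bash
python3 -m pendant '[[1,0,38,0,0],[1,0,38,0,0],[1,0,38,0,0],[0.5,0,38,0,0],[0,0,38,0,0],[0,0,38,0,0],[0,0,38,0,0],[0,0,38,0,0],[0,0,38,0,0],[0,0,0,0,0]]'
python3 - <<'E'
from h import *
im,P=cloud("wrist"); cv2.imwrite("pics/d.png",im); np.save("d.npy",P)
fs("wake_button_top");fs("lock_plug");fs("safe")
z=P[...,2]
hs=cv2.cvtColor(im,cv2.COLOR_BGR2HSV)
g=(hs[...,0]>45)&(hs[...,0]<80)&(hs[...,1]>120)
for nm,m in (("green",g&(z>100)),("top",(z>86)&(z<92)),("collar",(z>92)&(z<98)),("btn",(z>98)&(z<118))):
    n,l,st,c=cv2.connectedComponentsWithStats(m.astype(np.uint8))
    for i in range(1,n):
        if st[i,4]>100:
            q=P[l==i]; print(nm,st[i],c[i].round(),q.mean(0).round(1),np.nanpercentile(q[:,2],[5,50,95]).round(1),cv2.minAreaRect(q[:,:2].astype(np.float32)))
shift(516,-283,150)
E
```

```text
time: 4.35
tool_pos: [491.1, -162.1, 231.1]
tcp_rot: [179.9, 0.0, 8.6]
ft_force: [-1.3, 0.7, 0.3]
finger_gap: 0.5
wake_button_top [([520.4, -161.5, 101.0], 0.23)]
lock_plug [([523.2, -166.0, 94.7], 0.81)]
safe [([515.5, -170.6, 91.1], 0.77)]
top [ 431    0   81  218 5123] [483. 131.] [704.5 -84.7  91. ] [87.8 91.4 92. ] ((723.2537231445312, -67.19904327392578), (193.61534118652344, 88.90091705322266), 89.18739318847656)
top [  198   115   168   166 17766] [278. 192.] [ 517.1 -175.9   90. ] [88.8 90.  91.1] ((518.5916137695312, -197.8114013671875), (150.92938232421875, 183.4570770263672), 0.6665700078010559)
collar [ 437   10   75  208 3971] [486. 142.] [709.8 -93.7  92.5] [92.  92.5 93.4] ((692.9429321289062, -85.70152282714844), (77.5723648071289, 201.6779327392578), 22.9654541015625)
collar [ 258  158   47   46 1362] [281. 181.] [ 517.8 -160.7   93.3] [92.2 93.3 94.7] ((517.8794555664062, -161.1217803955078), (46.17634582519531, 46.543312072753906), 62.727317810058594)
tcp [ 491.  -157.4  231.2] rot [-1.7997e+02  1.0000e-02  8.7300e+00] t 4.55 shift [  5.6 128.   81.1]
```

View pics/d.png

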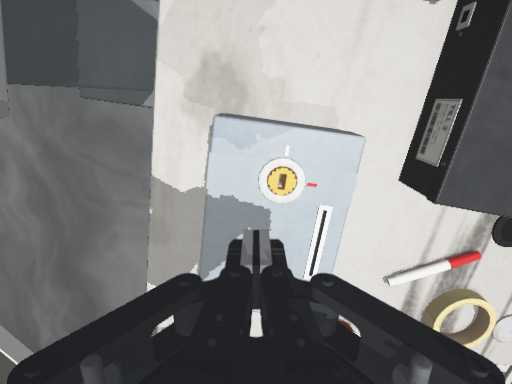

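The view shows the lock collar at (281,181); the closed fingers hide the button. The arm was still settling, so I'll measure again now that it is still.

```bash
cat > lock.py <<'E'
from h import *
im,P=cloud("wrist"); z=P[...,2]
for nm,m in (("top",(z>86)&(z<92)),("collar",(z>92)&(z<98)),("btn",(z>98)&(z<118))):
    n,l,st,c=cv2.connectedComponentsWithStats((m&(abs(P[...,0]-518)<90)).astype(np.uint8))
    for i in range(1,n):
        if st[i,4]>100:
            q=P[l==i]; print(nm,st[i],np.nanpercentile(q[:,2],[5,50,95]).round(1),cv2.minAreaRect(q[:,:2].astype(np.float32)))
E
python3 lock.py
python3 - <<'E'
from h import *
im,P=cloud("scene"); z=P[...,2]
hs=cv2.cvtColor(im,cv2.COLOR_BGR2HSV)
g=(hs[...,0]>45)&(hs[...,0]<80)&(hs[...,1]>120)&(abs(P[...,0]-518)<40)&(abs(P[...,1]+283)<40)
q=P[g&(z>105)];print(len(q),q.mean(0),cv2.minAreaRect(q[:,:2].astype(np.float32)),np.percentile(q[:,2],[5,50,95]))
m=(z>86)&(z<92)&(abs(P[...,0]-518)<95)&(P[...,1]<-100)
print(cv2.minAreaRect(P[m][:,:2].astype(np.float32)))
shift(516,-283,150)
E
```

```text
top [  198   120   167   161 16979] [88.7 90.  91.1] ((518.4732666015625, -195.46612548828125), (150.8864288330078, 178.649658203125), 0.6664409637451172)
collar [ 258  163   46   45 1309] [92.2 93.3 94.8] ((517.9364624023438, -160.6731414794922), (45.434776306152344, 46.16590881347656), 8.756052017211914)
60 [ 516.87699819 -279.78273696  110.66473262] ((517.1590576171875, -279.09600830078125), (21.258174896240234, 21.57291030883789), 18.821979522705078) [105.81449462 111.16129216 113.78432892]
((518.6224975585938, -216.55709838867188), (152.9878692626953, 226.46788024902344), 0.9867187142372131)
tcp [ 491.2 -157.   231.3] rot [-1.7999e+02 -1.0000e-02  8.7600e+00] t 4.65 shift [  5.4 128.3  81.3]
```

```bash
python3 -m pendant '[[0,1.6,24.6,5,0],[0,1.6,24.6,10,0],[0,1.6,24.6,15,0],[0,1.6,24.6,15,0],[0,1.7,24.8,20,0],[0,0,0,20,0],[0,0,0,16,0],[0,0,0,0,0],[0,0,0,0,0]]'
python3 - <<'E'
from h import *
im,P=cloud("wrist"); cv2.imwrite("pics/e.png",im)
fs("wake_button_top")
shift(518,-277.5,112)
E
```

```text
time: 5.55
tool_pos: [517.8, -277.7, 130.5]
tcp_rot: [-180.0, 0.0, 8.7]
ft_force: [0.3, 0.8, 0.6]
finger_gap: 0.1
wake_button_top [([516.2, -267.1, 115.1], 0.97)]
tcp [ 518.6 -278.4  131.9] rot [ 1.7992e+02 -1.0000e-01  8.7100e+00] t 5.65 shift [-0.4 -1.  19.9]
```

View pics/e.png

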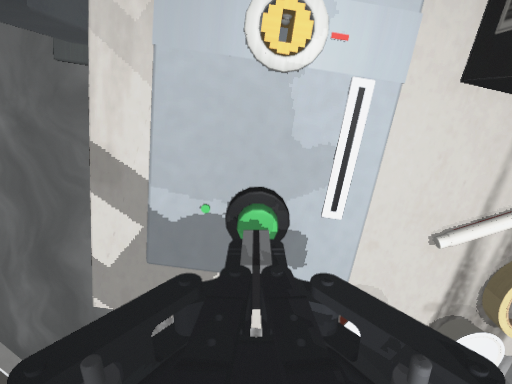

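The fingertips are over the button, seen at (258,220), with the lock at (287,27). Pressing now.

```bash
python3 -m pendant '[[0,0,0,6,0],[0,0,0,5,0],[0,0,0,2,0],[0,0,0,2,0],[0,0,0,2,0],[0,0,0,0,0]]'; python3 -m pendant '[[0,0,0,1,0],[0,0,0,1,0],[0,0,0,1,0],[0,0,0,0,0]]'; python3 -m pendant '[[0,0,0,1,0],[0,0,0,1,0],[0,0,0,0,0]]'
```

```text
time: 6.25
tool_pos: [517.5, -278.5, 112.9]
tcp_rot: [-180.0, 0.0, 8.6]
ft_force: [0.4, 0.9, 0.2]
finger_gap: -0.2
time: 6.65
tool_pos: [517.8, -278.7, 110.5]
tcp_rot: [180.0, -0.0, 8.6]
ft_force: [-0.3, -0.2, 2.4]
finger_gap: 0.0
time: 6.95
tool_pos: [517.8, -278.7, 108.4]
tcp_rot: [180.0, -0.0, 8.7]
ft_force: [-0.5, -0.1, 3.3]
finger_gap: 0.1
```

```bash
python3 -m pendant '[[0,0,0,1,0],[0,0,0,1,0],[0,0,0,1,0],[0,0,0,1,0],[0,0,0,0,0]]'; python3 -m pendant '[[0,0,0,1,0],[0,0,0,1,0],[0,0,0,0,0]]'
```

```text
time: 7.45
tool_pos: [517.9, -278.8, 105.9]
tcp_rot: [180.0, -0.0, 8.7]
ft_force: [-5.2, 3.5, 14.4]
finger_gap: -0.0
time: 7.75
tool_pos: [518.1, -278.9, 105.7]
tcp_rot: [179.9, -0.0, 8.7]
ft_force: [-11.7, 6.4, 27.6]
finger_gap: 0.3
```

```bash
python3 -m pendant '[[0,0,0,-6,0],[0,0,0,-10,0],[0,0,0,-15,0],[0,0,0,-20,0],[1,0,-20,0,0],[1,0,-20,0,0],[1,0,-20,0,0],[1,0,-20,0,0],[1,0,0,0,0],[1,0,0,0,0]]'; python3 -m pendant '[[1,0,0,0,0],[1,0,0,0,0]]'; sed -i 's/^im,P.*/&\ncv2.imwrite("pics\/f.png",im)/' lock.py; python3 lock.py
python3 - <<'E'
from h import *
fs("wake_button_top");fs("lock_plug")
shift(471,185,130)
E
```

```text
time: 8.75
tool_pos: [505.8, -199.3, 153.6]
tcp_rot: [180.0, -0.0, 8.7]
ft_force: [-0.2, -0.4, 0.1]
finger_gap: 84.8
time: 8.95
tool_pos: [505.7, -200.1, 153.3]
tcp_rot: [180.0, 0.0, 8.6]
ft_force: [-0.2, -0.0, 0.2]
finger_gap: 85.6
top [  166    61   234   284 44717] [88.8 89.9 91. ] ((518.9898071289062, -215.51023864746094), (151.1810760498047, 219.82183837890625), 0.6281276941299438)
collar [ 247  123   66   67 2752] [92.2 93.2 94.7] ((517.728515625, -161.16534423828125), (46.76881790161133, 46.232669830322266), 54.66044998168945)
collar [232 271  51  21 200] [92.4 95.  97.6] ((517.1015014648438, -262.9716491699219), (40.845489501953125, 16.910839080810547), 10.339186668395996)
btn [ 231  275   52   47 1878] [100.2 102.7 112.4] ((518.7039184570312, -273.97552490234375), (40.843162536621094, 39.129295349121094), 8.084596633911133)
wake_button_top []
lock_plug [([521.9, -162.2, 96.2], 0.61)]
tcp [ 505.6 -200.   153.2] rot [-1.80e+02  1.00e-02  8.61e+00] t 9.1 shift [  23.4 -385.8   23.2]
```

View pics/f.png

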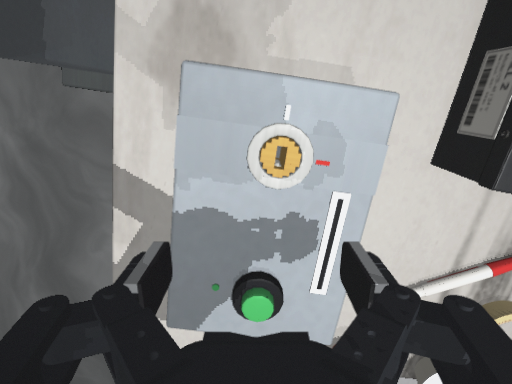

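The button is back up and the lock is in full view at (281,156). The lock measures (517.8,-161), with safe yaw 0.65°. Next I go to above the red key.

```bash
python3 -m pendant '[[1,2.3,-38.6,0,-1.1],[1,2.3,-38.6,0,0],[1,2.3,-38.6,0,0],[1,2.3,-38.6,0,0],[1,2.3,-38.6,0,0],[1,2.3,-38.6,0,0],[1,2.3,-38.6,0,0],[1,2.3,-38.6,0,0],[1,2.3,-38.6,0,0],[1,2.3,-38.6,0,0]]'; python3 -m pendant '[[1,0,0,0,0],[1,0,0,0,0],[1,0,0,0,0]]'
python3 - <<'E'
from h import *
im,P=cloud("wrist"); cv2.imwrite("pics/g.png",im)
z=P[...,2]
m=((z>80)&(z<95)&(abs(P[...,0]-475)<40)&(abs(P[...,1]-150)<80)).astype(np.uint8); n,l,st,c=cv2.connectedComponentsWithStats(m)
for i in range(1,n):
    if st[i,4]>40:
        q=P[l==i]; q=q[q[:,2]>np.percentile(q[:,2],95)-2.5]; print(im[l==i].mean(0).round(),c[i].round(),np.percentile(q[:,2],[5,95]),cv2.minAreaRect(q[:,:2].astype(np.float32)))
m=(z>46)&(z<50)&(abs(P[...,0]-475)<50)&(abs(P[...,1]-150)<90)
print(cv2.minAreaRect(P[m][:,:2].astype(np.float32)))
fs("key_red"); shift(471,185,53)
E
```

```text
time: 10.1
tool_pos: [463.5, 186.3, 153.4]
tcp_rot: [180.0, -0.0, 9.7]
ft_force: [0.1, 0.7, 1.3]
finger_gap: 85.2
time: 10.4
tool_pos: [463.8, 184.1, 153.2]
tcp_rot: [180.0, 0.0, 9.7]
ft_force: [0.5, -0.4, 0.4]
finger_gap: 85.5
[ 61.  65. 210.] [264. 202.] [86.44671735 88.68095046] ((471.16131591796875, 185.74658203125), (9.295307159423828, 28.68065071105957), 9.859760284423828)
[47. 45. 45.] [263. 279.] [86.25001568 88.55400263] ((483.0687561035156, 117.25016784667969), (9.317642211914062, 29.78876495361328), 9.876378059387207)
((477.3205261230469, 150.4339599609375), (60.23722457885742, 140.6864013671875), 9.833914756774902)
key_red [([468.4, 190.8, 85.8], 0.62)]
tcp [463.9 183.7 153.2] rot [1.7998e+02 1.0000e-02 9.6600e+00] t 10.5 shift [ 7.200e+00 -1.000e-01  1.002e+02]
```

```bash
python3 -m pendant '[[1,2.5,-0.1,0,0],[1,2.5,-0.1,10,0],[1,2.5,-0.1,18,0],[1,0,0,20,0],[1,0,0,20,0],[1,0,0,16,0],[1,0,0,9,0],[1,0,0,6,0],[1,0,0,0,0],[1,0,0,0,0]]' 60; python3 -m pendant '[[0.3,0,0,0,0],[0.2,0,0,0,0],[0,0,0,0,0],[0,0,0,0,0],[0,0,0,0,0],[0,0,0,0,0]]' 40;python3 -m pendant '[[0,0,0,0,0],[0,0,0,0,0],[0,0,0,0,0]]' 110
```

```text
time: 11.5
tool_pos: [471.5, 186.5, 54.9]
tcp_rot: [-180.0, -0.0, 9.7]
ft_force: [-0.4, -0.4, -0.4]
finger_gap: 85.5
time: 12.1
tool_pos: [471.0, 186.5, 54.4]
tcp_rot: [-180.0, -0.0, 9.8]
ft_force: [-0.8, 0.2, 1.1]
finger_gap: 9.5
time: 12.4
tool_pos: [471.2, 186.5, 54.5]
tcp_rot: [-180.0, -0.0, 9.8]
ft_force: [-0.4, -0.0, 3.5]
finger_gap: 8.5
```

```bash
python3 -m pendant '[[0,0,0,-4,0],[0,0,0,-8,0],[0,0,0,-12,0],[0,0,0,-16,0],[0,0,0,-20,0],[0,0,0,-20,0],[0,0,0,-20,0],[0,0,0,-10,0],[0,0,0,0,0]]'
python3 - <<'E'
from h import *
im,P=cloud("wrist"); cv2.imwrite("pics/g.png",im)
shift(517.8,-160,165)
E
```

```text
time: 13.3
tool_pos: [472.3, 186.8, 166.7]
tcp_rot: [-180.0, -0.2, 9.8]
ft_force: [0.3, -0.3, -0.6]
finger_gap: 8.8
tcp [471.5 186.6 165.1] rot [-1.7999e+02 -1.0000e-01  9.7500e+00] t 13.35 shift [-13.1 349.4   0. ]
```

View pics/g.png

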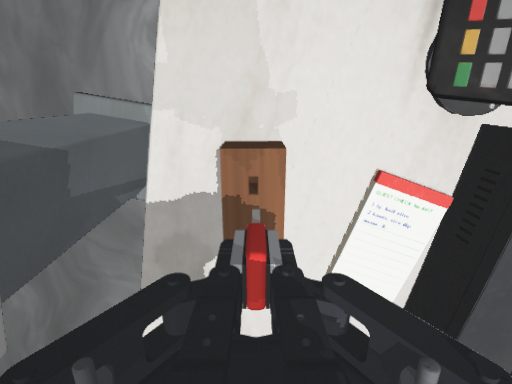

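The red key is upright in the jaws, with its blade at (256,215) and its rack slot (254,186) empty. Next I carry it to the lock.

```bash
python3 -m pendant '[[0,-0.8,20,0,0],[0,-1.5,40,0,0],[0,-1.7,45,0,0],[0,-1.7,45,0,0],[0,-1.7,45,0,0],[0,-1.7,45,0,0],[0,-1.6,44.4,0,0],[0,-1.4,40,0,0],[0,-1,25,0,0],[0,0,0,0,4.5]]'; python3 -m pendant '[[0,0,0,0,4.6],[0,0,0,0,0],[0,0,0,0,0],[0,0,0,0,0]]'
python3 - <<'E'
from h import *
im,P=cloud("wrist"); cv2.imwrite("pics/i.png",im[100:340,140:380].repeat(3,0)[:600].repeat(3,1)); cv2.imwrite("pics/i0.png",im)
shift(517.8,-160,147)
E
```

```text
time: 14.35
tool_pos: [516.4, -163.3, 162.6]
tcp_rot: [-180.0, 0.1, 5.0]
ft_force: [-0.0, 0.1, -0.4]
finger_gap: 8.9
time: 14.75
tool_pos: [517.0, -159.8, 163.7]
tcp_rot: [-180.0, 0.0, 0.8]
ft_force: [-0.7, 0.4, -1.4]
finger_gap: 8.4
tcp [ 517.1 -159.8  163.9] rot [-1.7999e+02  3.0000e-02  7.6000e-01] t 14.8 shift [ 0.7  0.2 16.9]
```

View pics/i.png

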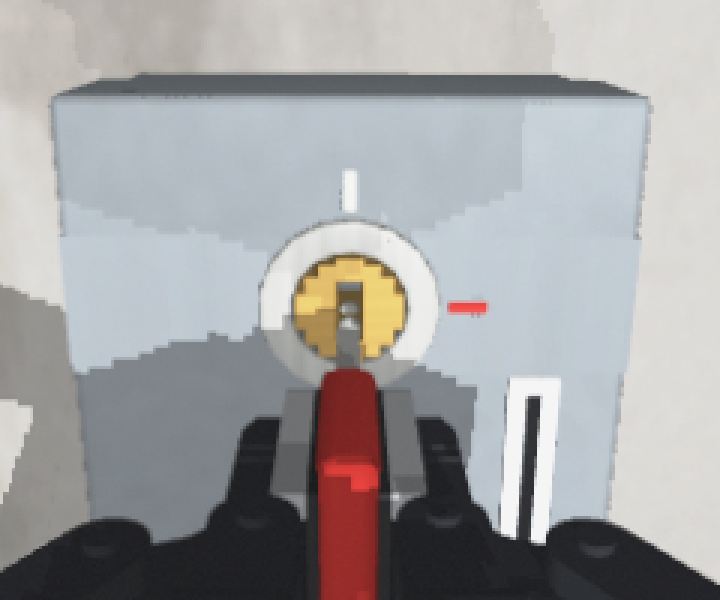

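The blade at column 348 lines up with the slot at column 350, and the mouth is just ahead of the tip. Lowering to enter.

```bash
python3 -m pendant '[[0,0.4,0,6,0],[0,0,0,8,0],[0,0,0,6,0],[0,0,0,3,0],[0,0,0,0,0]]'; python3 -m pendant '[[0,0,0,1.5,0],[0,0,0,1.5,0],[0,0,0,1.5,0],[0,0,0,1.5,0],[0,0,0,0,0]]'; python3 -m pendant '[[0,0,0,1,0],[0,0,0,1,0],[0,0,0,1,0],[0,0,0,0,0]]'
```

```text
time: 15.3
tool_pos: [517.1, -159.9, 140.3]
tcp_rot: [-180.0, 0.1, 0.7]
ft_force: [-0.6, 0.1, -0.7]
finger_gap: 8.6
time: 15.8
tool_pos: [517.5, -160.1, 135.1]
tcp_rot: [-180.0, 0.0, 0.7]
ft_force: [-0.7, 0.5, -0.8]
finger_gap: 8.5
time: 16.2
tool_pos: [517.6, -160.1, 132.1]
tcp_rot: [-180.0, 0.0, 0.7]
ft_force: [0.0, -1.0, 0.5]
finger_gap: 8.9
```

The tip is 4 mm inside with no force. Pressing on slowly with a small wiggle.

```bash
python3 -m pendant '[[0,0,0,1,0],[0,0,0,1,0],[0,0,0,1,0],[0,0,0,1,0],[0,0,0,0.7,1],[0,0,0,0.7,-1],[0,0,0,0.7,-1],[0,0,0,0.7,1],[0,0,0,0.7,1],[0,0,0,0.7,-1]]'; python3 -m pendant '[[0,0,0,0.6,-1],[0,0,0,0.6,1],[0,0,0,0.6,1],[0,0,0,0.6,-1],[0,0,0,0.6,-1],[0,0,0,0.6,1],[0,0,0,0.6,1],[0,0,0,0.6,-1],[0,0,0,0.6,-1],[0,0,0,0.6,1]]'; python3 -m pendant '[[0,0,0,0.6,-1],[0,0,0,0.6,1],[0,0,0,0.6,1],[0,0,0,0.6,-1],[0,0,0,0.6,-1],[0,0,0,0.6,1],[0,0,0,0.6,1],[0,0,0,0.6,-1],[0,0,0,0.6,-1],[0,0,0,0.6,1]]'
```

```text
time: 17.2
tool_pos: [517.9, -160.1, 124.3]
tcp_rot: [-180.0, -0.0, 0.6]
ft_force: [-0.3, 0.9, 5.5]
finger_gap: 8.5
time: 18.2
tool_pos: [517.7, -160.3, 118.1]
tcp_rot: [180.0, 0.0, 0.7]
ft_force: [-0.4, -0.2, 4.1]
finger_gap: 8.5
time: 19.2
tool_pos: [517.6, -160.1, 112.2]
tcp_rot: [180.0, 0.0, 0.7]
ft_force: [1.4, -0.2, 6.0]
finger_gap: 8.5
```

```bash
python3 -m pendant '[[0,0,0,0.6,-1],[0,0,0,0.6,1],[0,0,0,0.6,1],[0,0,0,0.6,-1],[0,0,0,0.6,-1],[0,0,0,0.6,1],[0,0,0,0.6,1],[0,0,0,0.6,-1],[0,0,0,0.6,-1],[0,0,0,0.6,1]]'; python3 -m pendant '[[0,0,0,0.6,-1],[0,0,0,0.6,1],[0,0,0,0.6,1],[0,0,0,0.6,-1],[0,0,0,0.6,0],[0,0,0,0.6,0],[0,0,0,0.6,0],[0,0,0,0,0]]';  python3 -m pendant '[[0,0,0,0.5,0],[0,0,0,0.5,0],[0,0,0,0,0]]'
```

```text
time: 20.2
tool_pos: [517.9, -160.1, 106.3]
tcp_rot: [180.0, -0.0, 0.7]
ft_force: [1.8, -1.2, 1.2]
finger_gap: 8.3
time: 21.0
tool_pos: [517.7, -160.1, 101.6]
tcp_rot: [-180.0, -0.0, 0.7]
ft_force: [3.2, -1.6, -0.4]
finger_gap: 8.5
time: 21.3
tool_pos: [518.0, -160.1, 101.0]
tcp_rot: [180.0, -0.0, 0.7]
ft_force: [3.6, -0.7, 1.1]
finger_gap: 8.3
```

```bash
python3 -m pendant '[[0,-0.3,0,0.5,0],[0,0,0,0.5,0],[0,0,0,0,0]]';  python3 -m pendant '[[0,0,0,0.5,0],[0,0,0,0.5,0],[0,0,0,0,0],[0,0,0,0,0]]'
```

```text
time: 21.6
tool_pos: [517.4, -160.2, 100.5]
tcp_rot: [180.0, -0.0, 0.7]
ft_force: [-0.7, -1.5, 7.7]
finger_gap: 8.5
time: 22.0
tool_pos: [517.5, -160.2, 100.4]
tcp_rot: [180.0, -0.0, 0.7]
ft_force: [-4.3, 1.5, 14.5]
finger_gap: 8.5
```

The key is firmly home: the stop came at TCP z 100.4, as predicted. Now turning clockwise while watching the forces.

```bash
python3 -m pendant '[[0,0,0,0,5],[0,0,0,0,6],[0,0,0,0,6],[0,0,0,0,6],[0,0,0,0,6],[0,0,0,0,0]]'; python3 -c "
from h import *; s=r.sense(); print(s['wrist_torque'],s['ft_force'])"; python3 -m pendant '[[0,0,0,0,6],[0,0,0,0,6],[0,0,0,0,6],[0,0,0,0,0]]'; python3 -c "
from h import *; s=r.sense(); print(s['wrist_torque'],s['ft_force'])"
```

```text
time: 22.6
tool_pos: [518.4, -160.6, 100.5]
tcp_rot: [-180.0, -0.1, -28.6]
ft_force: [0.5, -0.5, 10.8]
finger_gap: 8.6
[-0.17375994 -0.20307338  0.02100516] [ 0.45403654 -0.53235366 10.84344129]
time: 23.0
tool_pos: [518.6, -160.9, 100.4]
tcp_rot: [-179.9, -0.2, -46.6]
ft_force: [2.1, -2.2, 9.0]
finger_gap: 8.7
[-0.45584698 -0.40473133  0.05583124] [ 2.10121856 -2.2276772   9.03391613]
```

```bash
python3 -m pendant '[[0,0,0,0,6],[0,0,0,0,6],[0,0,0,0,6],[0,0,0,0,6],[0,0,0,0,6],[0,0,0,0,6],[0,0,0,0,6],[0,0,0,0,0]]'; python3 -c "
from h import *; s=r.sense(); print(s['wrist_torque'],s['ft_force'])"; python3 -m pendant '[[0,0,0,0,4],[0,0,0,0,3],[0,0,0,0,0],[0,0,0,0,0]]'; python3 -c "
from h import *; s=r.sense(); print(s['wrist_torque'],s['ft_force'])"
```

```text
time: 23.8
tool_pos: [518.5, -161.4, 100.5]
tcp_rot: [-179.9, -0.1, -88.6]
ft_force: [1.5, -4.5, 8.0]
finger_gap: 8.3
[-0.80747622 -0.33918216  0.09944468] [ 1.54879735 -4.54639217  8.02073785]
time: 24.2
tool_pos: [518.5, -161.5, 100.5]
tcp_rot: [-179.8, -0.1, -95.4]
ft_force: [0.8, -4.8, 9.6]
finger_gap: 8.5
[-0.90560762 -0.29612825  0.17342182] [ 0.79668069 -4.77263283  9.59211999]
```

```bash
python3 -m pendant '[[0,0,0,0,2],[0,0,0,0,1.5],[0,0,0,0,0],[0,0,0,0,0]]'; python3 -c "
from h import *; s=r.sense(); print(s['wrist_torque'],s['ft_force'])"; python3 -m pendant '[[0,0,0,0,2],[0,0,0,0,0],[0,0,0,0,0]]'
python3 - <<'E'
from h import *
im,P=cloud("wrist"); s=r.sense(); print(s['wrist_torque'],s['ft_force'])
a,_=optics.snapshot("scene")
cv2.imwrite("pics/k.png",np.hstack([im[60:360,60:460],cv2.resize(a[180:270,210:330],(400,300),interpolation=2)]))
E
```

```text
time: 24.6
tool_pos: [518.5, -161.6, 100.5]
tcp_rot: [-179.8, -0.1, -98.9]
ft_force: [2.3, -5.6, 9.4]
finger_gap: 8.6
[-0.97003598 -0.35674504  0.13895748] [ 2.31193062 -5.63406826  9.42466759]
time: 24.9
tool_pos: [518.4, -161.6, 100.5]
tcp_rot: [-179.8, -0.1, -100.9]
ft_force: [0.6, -5.0, 8.8]
finger_gap: 8.8
[-0.94598221 -0.21621359  0.1075846 ] [ 1.63721637 -5.7729951   9.41725758]
```

View pics/k.png

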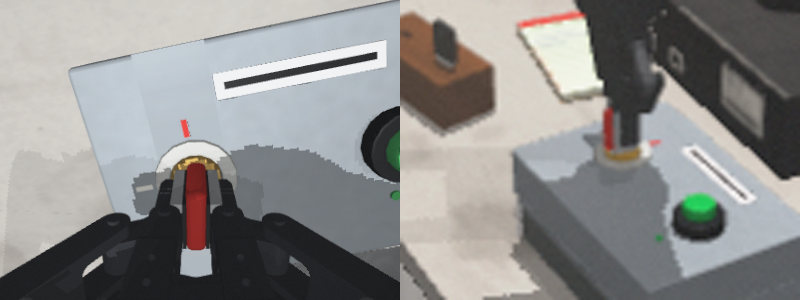

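The view shows the key seated and turned towards the red mark, and the black key still in the rack. The torque hasn't risen at the stop yet, so I'll turn a little more.

```bash
for i in 1; do python3 -m pendant '[[0,0,0,0,2],[0,0,0,0,0],[0,0,0,0,0]]'; python3 -c "
from h import *; s=r.sense(); print(s['wrist_torque'])"; python3 -m pendant '[[0,0,0,0,2],[0,0,0,0,0],[0,0,0,0,0]]';python3 -c "
from h import *; s=r.sense(); print(s['wrist_torque'])"; done
```

```text
time: 25.3
tool_pos: [518.4, -161.6, 100.4]
tcp_rot: [-179.8, -0.1, -102.8]
ft_force: [1.6, -5.5, 8.7]
finger_gap: 8.4
[-0.99001079 -0.18327058  0.370804  ]
time: 25.6
tool_pos: [518.4, -161.7, 100.5]
tcp_rot: [-179.8, -0.1, -104.8]
ft_force: [1.7, -5.2, 9.3]
finger_gap: 8.2
[-1.00496952 -0.20507772  0.54267028]
```

The torque jumped from 0.11 to 0.37 and then 0.54 N m, so the plug is at its stop. A brief hold check, then hand in.

```bash
python3 -m pendant '[[0,0,0,0,0],[0,0,0,0,0],[0,0,0,0,0],[0,0,0,0,0],[0,0,0,0,0]]'; python3 -c "
from h import *; s=r.sense(); print(s['wrist_torque']); print(hand_in())"
```

```text
time: 26.1
tool_pos: [518.4, -161.7, 100.5]
tcp_rot: [-179.8, -0.1, -104.8]
ft_force: [2.1, -5.9, 8.8]
finger_gap: 8.6
[-1.05377742 -0.15065597  0.57210485]Traceback (most recent call last):
  File "<string>", line 2, in <module>
    from h import *; s=r.sense(); print(s['wrist_torque']); print(hand_in())
                                                                  ^^^^^^^
NameError: name 'hand_in' is not defined
```

```bash
python3 -c "
from bench import hand_in; print(hand_in())"
```

```text
the job is handed in; nothing more can be done
None
```

The job is handed in at about 26 s of the 67 s allowed, with the arm still gripping the red key and holding it turned. No verdict was reported.

- **Wake button:** I pressed it until it bottomed, about 6 mm down, where the force rose to about 28 N. The next picture showed it back up.
- **Key in the lock:** I pushed the red key through both pin pairs slowly with a small wiggle, and it met about 6 N. It came to a firm stop at 14.5 N with the tool at z 100.4 mm, against 100.5 mm predicted for fully home.
- **Turn:** I turned it clockwise, 105° at the hand. The twisting load stayed at 0.10–0.17 N m until about 102°, then rose to 0.37 and 0.54 N m, so the plug is at its stop.
- **Last check:** After a 0.5 s hold the load was steady at 0.57 N m, with about 9 N pressing down and the jaws still closed on the key head.

**Late stop:** the twisting load rose a few degrees later than the 99° I expected from the quoted play.

**Other checks:** the last picture, taken just before the final 4° of turn, showed the black key still in the rack. I kept clear of the loose things, but I did not re-measure them at the end.

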